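# Put the measuring accessories back in their nests

### The job

The measuring run is over: put the four accessories back, each in the nest made for its size and shape: the ring gauge over its spigot, and the V-block, the setup block and the gauge block upright and fully down in their own pockets. Set them down, do not drop them, and leave the reference sphere and the wash bottle where they stand.

Things in the scene. Friction and masses are not known exactly. Their poses are not given: they have to be found in the camera images.
- ring_gauge_center (a point): Ring gauge: plain steel ring lying flat, 58 mm outside diameter, 18 mm high, bore at least 21 mm. Point: its centre, 9 mm above its underside; z is its axis. Grip it across the 58 mm outside. About 0.3 kg.
- v_block_center (a point): V-block: steel block with a V groove along its top, 40 mm (x) by 44 mm (y), 34 mm high; the groove runs along x. Point: its centre, 17 mm above its underside; z up. Grip it by its end faces, 40 mm apart (x), fingertips 11 mm or more above its underside so that they clear the nest's rim. About 0.5 kg.
- setup_block_center (a point): Setup block: light grey steel block with rows of through holes in its large faces, standing on a long edge, 25 mm thick (x), 76 mm long (y), 51 mm high. Point: its centre, 25.5 mm above its underside; z up. Grip it across the 25 mm (x), fingertips 11 mm or more above its underside so that they clear the nest's rim. About 0.6 kg.
- gauge_block_center (a point): Gauge block: small plain steel slab standing on a narrow long face, 9 mm thick (x), 35 mm long (y), 30 mm high. Point: its centre, 15 mm above its underside; z up. Grip it across the 9 mm (x), fingertips 11 mm or more above its underside so that they clear the nest's rim. About 0.07 kg.
- ring_post_seat (a point): Ring gauge's place: aluminium foot 72 x 72 x 5 mm, on it a dark green pedestal, diameter 47 mm, top 14 mm above the table, and on that a brass spigot, diameter 15 mm for 14 mm, then a cone to 6 mm at its tip 25 mm above the pedestal. Fixed. The ring lies flat on the pedestal, spigot through its bore; fingers may reach below the ring beside the pedestal. Point: centre of the pedestal's top; z up.
- vblock_nest_floor (a point): V-block's nest: dark green block on an aluminium foot, almost square pocket 43.5 (x) by 47.5 mm (y); the V-block's 44 mm side goes along y, either way round. Fixed. Pocket floor (dark) 10 mm and rim 18 mm above the table: it takes the block's lowest 8 mm; the top 5 mm of its walls are a 45 degree lead-in. Point: centre of the pocket floor; z up, y along the pocket's long side.
- setup_nest_floor (a point): Setup block's nest: the longest dark green block on an aluminium foot, pocket 29 (x) by 80 mm (y); the block stands in it on its long edge, either way round. Fixed. Pocket floor (dark) 10 mm and rim 18 mm above the table: it takes the block's lowest 8 mm; the top 5 mm of its walls are a 45 degree lead-in. Point: centre of the pocket floor; z up, y along the pocket's long side.
- gauge_nest_floor (a point): Gauge block's nest: the smallest dark green block on an aluminium foot, a slot 12.5 (x) by 38.5 mm (y); the block stands in it on its narrow long face, either way round. Fixed. Pocket floor (dark) 10 mm and rim 18 mm above the table: it takes the block's lowest 8 mm; the top 5 mm of its walls are a 45 degree lead-in. Point: centre of the pocket floor; z up, y along the pocket's long side.
- reference_sphere: Bystander: white ceramic ball on a steel stem and round foot with a small black knob, 44 x 50 mm, 93 mm high, standing loose among the nests. Origin at its underside. Leave it alone.
- wash_bottle: Bystander: white squeeze bottle with red cap and bent spout, body 54 mm, 169 mm high, standing loose at the left of the work. Origin at its underside; the bottle's axis is 16 mm from it along its y. Leave it alone.

How it is judged:
At the end, for the whole second after the job is handed in: Ring gauge flat on its pedestal with the spigot through it; V-block, setup block and gauge block each upright (within 0.12 rad) on the floor of its own pocket (height within 3 mm, centre within 8 mm, sides within 0.2 rad, either way round); all at rest and released (horizontal distance between ring_gauge_center and ring_post_seat below 0.008 m and z of ring_gauge_center in the frame of ring_post_seat between 0.006 and 0.012 m and angle between each of ring_gauge_center, v_block_center, setup_block_center, gauge_block_center's own z axis and vertical below 0.12 rad and linear speed of each of ring_gauge, v_block, setup_block, gauge_block below 0.02 m/s and horizontal distance between v_block_center and vblock_nest_floor below 0.008 m and z of v_block_center in the frame of vblock_nest_floor between 0.014 and 0.02 m and angle between the y axis of v_block_center and the y axis of vblock_nest_floor, either way round below 0.2 rad and horizontal distance between setup_block_center and setup_nest_floor below 0.008 m and z of setup_block_center in the frame of setup_nest_floor between 0.0225 and 0.0285 m and angle between the y axis of setup_block_center and the y axis of setup_nest_floor, either way round below 0.2 rad and horizontal distance between gauge_block_center and gauge_nest_floor below 0.008 m and z of gauge_block_center in the frame of gauge_nest_floor between 0.012 and 0.018 m and angle between the y axis of gauge_block_center and the y axis of gauge_nest_floor, either way round below 0.2 rad); the robot touches nothing.
It fails at once if the reference sphere is pushed more than 20 mm or tipped (distance of reference_sphere from where it was at the start of the episode above 0.02 m or angle between reference_sphere's own z axis and vertical above 0.25 rad).
It fails at once if the wash bottle is pushed more than 20 mm or tipped (distance of wash_bottle from where it was at the start of the episode above 0.02 m or angle between wash_bottle's own z axis and vertical above 0.25 rad).
It fails at once if one of the four accessories is dropped (falls free of the fingers faster than 0.5 m/s) ((linear speed of ring_gauge above 0.5 m/s and contact force between the fingers and ring_gauge below 0.05 N) or (linear speed of v_block above 0.5 m/s and contact force between the fingers and v_block below 0.05 N) or (linear speed of setup_block above 0.5 m/s and contact force between the fingers and setup_block below 0.05 N) or (linear speed of gauge_block above 0.5 m/s and contact force between the fingers and gauge_block below 0.05 N)).
It also fails if it takes over 104 s, if anything falls off the work surface, if the arm or the gripper's body presses on something with over 40 N, if the wrist force passes 120 N, or if a joint passes its speed limit or range.

### The arm

A 6-joint arm with a two-finger parallel gripper is mounted at the origin on the work surface; the furniture and walls round the work are solid. World frame = base frame: x ahead of the robot, y to its left, z up, the work surface at z = 0. Lengths are in m, angles in rad, forces in N, time in s.
With the tool pointing down it reaches from about 0.3 to 0.775 m from the base axis. Payload 14.6 kg.
Tool frame: the origin (TCP) lies at the very end of the fingers, on their centre line; the grasp point (between the pads) lies 19 mm behind it; z points along the fingers, y is the line along which they close (so a half turn about z gives the same grasp; the last joint's range is limited). The gripper opens to 94 mm and grips with 3 to 60 N. Pads are 16 mm wide; open, the fingers measure 119 mm over their backs; the gripper's body (75 mm by 177 mm) begins 78 mm behind the grasp point.
Start: joints at [-1.378, 0.3, 1.521, -0, 1.321, -0.067], TCP at [0.141, -0.532, 0.205] pointing down, gripper open.
Joint ranges: [-3.03, 3.03], [-0.79, 2.21], [0.23, 2.52], [-1.04, 4.18], [0, 3.07], [-2.55, 2.55]. Speed limits (rad/s): [2.22, 2.22, 2.57, 3.14, 3.14, 3.14].

### API

Orientations are given as [roll, pitch, yaw] about the fixed x, y, z axes, in that order (R = Rz(yaw) Ry(pitch) Rx(roll)).
In Python, from station import ctrl gives the robot as it stands.
- The arm moves only by the shell command python3 -m pendant 'ROWS' [OPENING] [FORCE]. ROWS is JSON, a list of rows, each a list of 2 entries, a list of its own where there are three numbers: the shift along the world's x, y, z in cm, then the turn about the world's z in rad. A call has 1 to 20 rows; each row shifts and turns the commanded pose from where the row before left it; what a row does not reach is not made up. A row lasts 1/12 s, in which the tool goes at most 41.7 mm and 7.16 degrees, less where a joint would pass 70% of its speed; a pose out of reach is approached as far as the arm can. A call is refused whole if a number of a shift passes 4.17 or a number of a turn 0.125, either way. A call with a gripper value outside its range is refused whole. OPENING is the opening, from 0 (shut) to 1 (fully open), set as the call begins (- or left out, the last holds). The fingers move at their own pace and stop on an object; FORCE is the grip in N (left out, the last holds). Time passes only in rows, so rows that do not move let the fingers close. It gives the time, the measured TCP pose, the force, the opening and the grip force at its end, in the units of the state.
- ctrl.get_obs(): the state, without advancing time (a new reading comes with each control period).
- ctrl.camera(name): name is "scene" or "top" or "wrist"; returns a dict with "color" (384x512x3 uint8, red, green, blue), "intrinsics" (3x3 intrinsics, pixels), "camera_from_world" (4x4, takes a point from world to camera coordinates). Camera axes: x right, y down, z forward; pixel columns grow to the right and rows downward; lengths in m; the calibration is good to about 2 mm. A picture is of the moment at which its call begins. There is no depth.
- ctrl.hand_in(): hands the job in; it is judged then, once.
The state is a dict: "time_s": time; "qpos": joint angles; "joint_vel": joint speeds; "tau": joint torques, N m; "ee_pos": TCP position; "eef_rot": TCP orientation; "force": force on the tool from outside, world axes, zero at the start; "moment": the same for the moment, N m; "grip_width": finger opening in m; "grip_force": force on a finger pad.
Only numpy, scipy, OpenCV 4.12 (cv2) and the standard library are available. Lean on these libraries where they do the work, as an engineer would, in place of code of your own. Each camera call takes 0.05 s, during which the arm holds its last target. There are 200 camera calls.

## Working session

There is one attempt and no reset: what is moved stays moved. The work goes in short steps, Python scripts to look and compute and a shell command to move; the robot and the scene stay as the last step left them, time stands still between calls to the robot, and variables do not carry over. Pictures are saved under pics/ and viewed, at most 14 in all, crops included, and the job is handed in when it is done.

```bash
mkdir -p pics; ls
cat > h.py <<'E'
import cv2,numpy as np
from station import ctrl
def snap(n,f):
    c=ctrl.camera(n); cv2.imwrite(f'pics/{f}.png',c['color'][:,:,::-1]); np.savez(f'pics/{f}.npz',K=c['intrinsics'],T=c['camera_from_world']); return c
def px2w(f,u,v,z):
    d=np.load(f'pics/{f}.npz');K,T=d['K'],d['T'];R,t=T[:3,:3],T[:3,3]
    C=-R.T@t; r=R.T@np.linalg.inv(K)@np.array([u,v,1.]); return C+r*(z-C[2])/r[2]
def w2px(f,p):
    d=np.load(f'pics/{f}.npz');q=d['K']@(d['T'][:3,:3]@np.array(p)+d['T'][:3,3]);return q[:2]/q[2]
E
python3 - <<'E'
from h import *
for n in('scene','top','wrist'):
    snap(n,n+'0'); d=np.load(f'pics/{n}0.npz');T=d['T'];print(n,-T[:3,:3].T@T[:3,3],d['K'][0,0])
im=cv2.imread('pics/top0.png');cv2.imwrite('pics/top0b.png',cv2.resize(im,(800,600),interpolation=cv2.INTER_CUBIC))
o=ctrl.get_obs();print(o)
E
```

```text
pics
scene [-0.2413753   0.56521257  0.73516231] 404.22336336305494
top [0.34410544 0.07149692 1.4187225 ] 477.38128091849353
wrist [ 0.21662366 -0.51201938  0.38472722] 283.27568094179094
{'time_s': 0.15, 'qpos': array([-1.37754126e+00,  3.00321017e-01,  1.52141600e+00, -1.66671114e-05,
        1.32067518e+00, -6.65877987e-02]), 'joint_vel': array([-2.18655222e-05, -3.24352905e-03, -8.26339862e-04, -1.23330477e-03,
       -7.24480444e-04,  9.98190062e-04]), 'tau': array([ 1.23900136e-03, -5.31959331e+01, -3.52819526e+01,  7.08458503e-02,
        2.36072339e-02, -6.89580224e-05]), 'ee_pos': array([ 0.14127461, -0.53135498,  0.20503849]), 'eef_rot': array([-3.14077385e+00, -3.84217753e-05,  2.59846981e-01]), 'force': array([-0.6160523 ,  1.32995722,  0.1467175 ]), 'moment': array([ 0.01827308, -0.03060083,  0.01687976]), 'grip_force': 0.0, 'grip_width': 0.09367517140896331}
```

View pics/top0b.png

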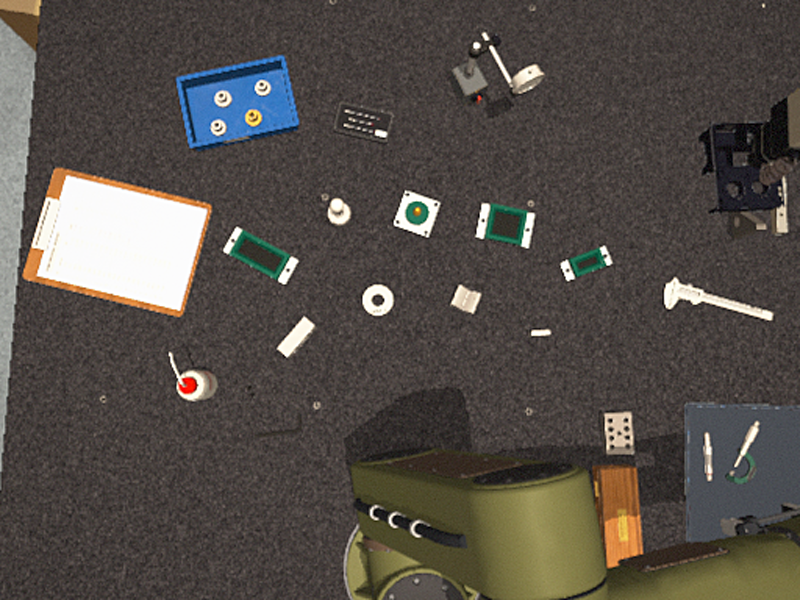

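View pics/scene0.png

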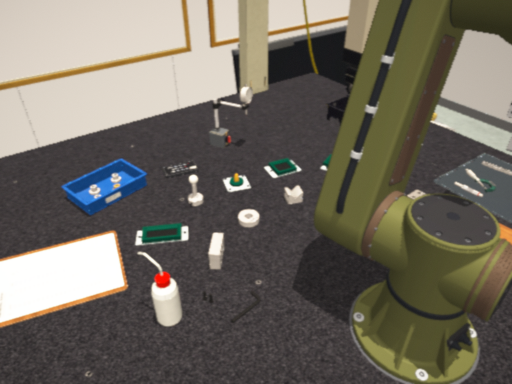

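The top view (800×600) shows the nests: setup (260,255), ring post (416,212), V (506,225) and gauge (586,262). The parts are the setup block (296,337), ring (378,300), V-block (466,299) and gauge block (541,332). The sphere is at (338,211) and the bottle at (195,385).

```bash
cat >> h.py <<'E'
def rect(f,box,mask,z,ox=0):
    """min area rect of largest blob in box (u0,v0,u1,v1) -> world corners at height z"""
    im=cv2.imread(f'pics/{f}.png'); u0,v0,u1,v1=[int(a) for a in box]; s=im[v0:v1,u0:u1]; S=6
    s=cv2.resize(s,None,fx=S,fy=S,interpolation=cv2.INTER_CUBIC).astype(int)
    m=mask(s).astype(np.uint8); cs,_=cv2.findContours(m,cv2.RETR_EXTERNAL,cv2.CHAIN_APPROX_NONE)
    c=max(cs,key=cv2.contourArea)[:,0,:].astype(float)
    p=(c+.5)/S-.5+[u0,v0]
    w=np.array([px2w(f,a,b,z)[:2] for a,b in p])*1000
    (cx,cy),(a,b),t=cv2.minAreaRect(w.astype(np.float32))
    if a<b: t-=90; a,b=b,a      # t: direction of long side deg
    return np.round([cx,cy,a,b,(t+90)%180-90],1)
white=lambda s:s.min(2)>130
green=lambda s:((s[:,:,1]-s[:,:,2]>25)|((s.max(2)<60)&(s[:,:,1]>s[:,:,2]+5)))
foot=lambda s:(s.min(2)>130)|green(s)
E
python3 - <<'E'
from h import *
k=.64
for n,c,r,m,z in [('setup',(296,337),32,white,.051),('ring',(378,300),24,white,.018),('v',(466,299),24,white,.034),('gb',(541,332),20,white,.030),
 ('nset',(260,255),46,green,.018),('npost',(416,212),34,white,.005),('nv',(506,225),40,green,.018),('ng',(586,262),36,green,.018),('sphere',(338,211),24,white,.05),('bot',(195,385),24,white,.1)]:
    print(n,rect('top0',np.array([c[0]-r,c[1]-r,c[0]+r,c[1]+r])*k,m,z))
d=np.load('pics/wrist0.npz');o=ctrl.get_obs()
print(d['T'][:3,:3].round(3), w2px('wrist0',[.2,-.53,0]),w2px('wrist0',o['ee_pos']))
E
```

```text
setup [413.  228.2  78.3  31.3 -38.5]
ring [489.7  81.5  58.8  58.5   1.7]
v [494.3 -83.   47.   43.3  68.6]
gb [ 436.2 -224.6   37.4   11.6  -85.9]
nset [569.2 308.3 106.4  56.3  63.3]
npost [661.2  11.9  75.2  74.6 -17.9]
nv [ 642.5 -159.5   73.    72.2   80.7]
ng [ 574.2 -315.7   65.    40.8  -67.3]
sphere [649.2 158.5  47.3  43.5 -20.1]
bot [326.4 414.3  79.3  50.6  66.9]
[[ 0.257 -0.966 -0.001]
 [-0.932 -0.248  0.266]
 [-0.257 -0.067 -0.964]] [267.68296512 129.60749442] [256.82212725 231.34055936]
```

```bash
python3 -m pendant '[[[2.46,2.55,0],0.115],[[2.46,2.55,0],0.115],[[2.46,2.55,0],0.115],[[2.46,2.55,0],0.115],[[2.46,2.55,0],0.115],[[2.46,2.55,0],0.115],[[2.46,2.55,0],0.115],[[2.46,2.55,0],0.115],[[2.46,2.55,0],0.115],[[2.46,2.55,0],0.115],[[2.46,2.55,0],0.115],[[2.46,2.55,0],0.115],[[0,0,0],0],[[0,0,0],0]]' 1
python3 - <<'E'
from h import *
snap('wrist','w1')
for n,p in dict(gb=[.436,-.225,.03],v=[.494,-.083,.034],nv=[.642,-.16,.018],ng=[.574,-.316,.018]).items(): print(n,w2px('w1',p).round())
E
```

```text
time_s: 1.32
ee_pos: [0.4371, -0.2244, 0.2051]
eef_rot: [-3.141, -0.0, 1.642]
force: [-0.2, -1.0, -0.7]
grip_width: 0.0942
grip_force: 0.0
gb [256. 176.]
v [316.  59.]
nv [421. 136.]
ng [349. 244.]
```

View pics/w1.png

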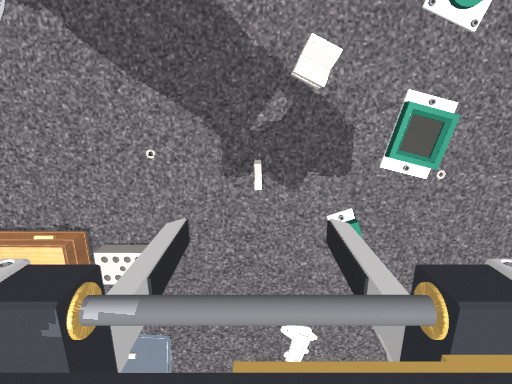

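The gauge block is at (258,175), aligned with the tool. The V-nest is at (421,136) and the V-block at (317,60).

Run:
```python
from h import *
print('gb',rect('w1',(240,150,276,200),lambda s:s.min(2)>110,.030))
print('v',rect('w1',(280,20,350,100),lambda s:s.min(2)>110,.034))
print('nv',rect('w1',(370,80,480,190),green,.018))
print('nv foot',rect('w1',(370,80,480,190),foot,.01))
im=cv2.imread('pics/w1.png')
f=lambda b:cv2.resize(im[b[1]:b[3],b[0]:b[2]],(400,400),interpolation=cv2.INTER_CUBIC)
cv2.imwrite('pics/c1.png',np.vstack([np.hstack([f((230,145,290,205)),f((285,25,355,95))])]))
cv2.imwrite('pics/c2.png',f((370,80,480,190)))
```

```text
gb [ 430.4 -232.7   55.7   34.7  -74.1]
v [496.1 -84.8  95.2  62.2 -23.2]
nv [ 642.6 -160.1   75.1   73.2   -9.9]
nv foot [ 649.8 -161.8  105.6   96.6   80.6]
```

View pics/c1.png

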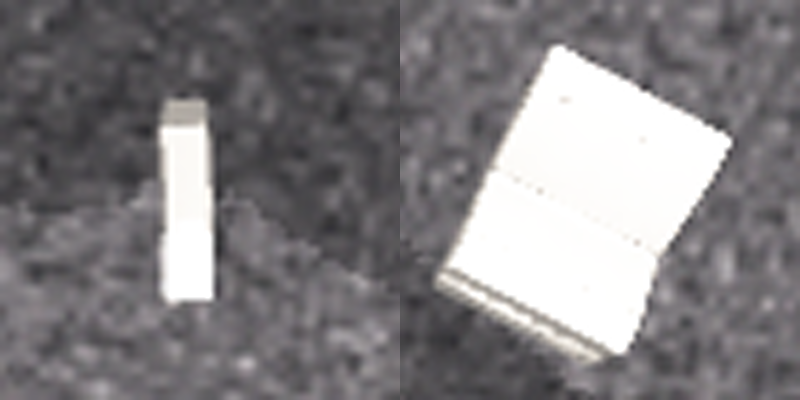

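View pics/c2.png

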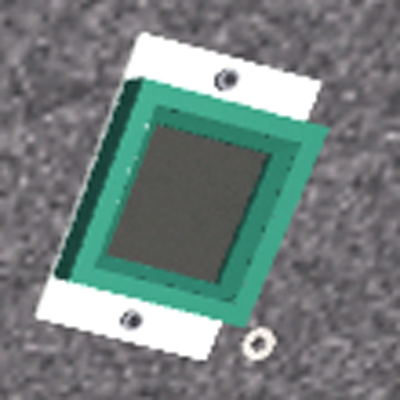

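The gauge block's top face runs (257,163)–(258,190). The V-groove runs left to right, about −25° in world. The V-nest's dark floor corners are clear.

```bash
cat >> h.py <<'E'
def quad(f,pts,z,off=(0,0),s=1.):
    w=np.array([px2w(f,off[0]+(u+.5)/s-.5,off[1]+(v+.5)/s-.5,z)[:2] for u,v in pts])*1000
    c=w.mean(0); e=np.roll(w,-1,0)-w
    print('c',c.round(1),'len',np.hypot(*e.T).round(1),'ang',(np.degrees(np.arctan2(e[:,1],e[:,0]))%180).round(1))
E
python3 - <<'E'
from h import *
quad('w1',[(155,125),(272,152),(218,283),(106,255)],.010,(370,80),400/110)
quad('w1',[(160,107),(302,142),(235,300),(97,268)],.018,(370,80),400/110)
quad('w1',[(158,125),(210,125),(214,300),(162,300)],.030,(230,145),400/60)
quad('w1',[(155,45),(332,140),(228,352),(40,270)],.034,(285,25),400/70)
E
```

```text
c [ 647.  -160.6] len [43.7 47.9 43.5 46.8] ang [171.9  80.1 170.5  80.3]
c [ 646.2 -160.4] len [52.  56.7 52.3 56.9] ang [171.2  79.8 171.4  79.4]
c [ 437.8 -225.4] len [ 9.9 34.4 10.1 34.4] ang [ 4.1 95.6  4.1 95.2]
c [496.4 -84.4] len [39.6 43.3 41.8 45.9] ang [158.9  69.4 162.3  66.7]
```

```bash
python3 -m pendant '[[[0,-0.08,-3.5],0.01],[[0,0,-3.5],0],[[0,0,-3.5],0],[[0,0,-3.5],0],[[0,0,-2.7],0],[[0,0,-1.5],0],[[0,0,-1.0],0],[[0,0,0],0]]' 1; python3 -m pendant '[[[0,0,0],0],[[0,0,0],0],[[0,0,0],0],[[0,0,0],0],[[0,0,0],0],[[0,0,0],0],[[0,0,0],0],[[0,0,0],0],[[0,0,0],0],[[0,0,0],0]]' 0 25
```

```text
time_s: 2.03
ee_pos: [0.4351, -0.2268, 0.0119]
eef_rot: [-3.139, -0.002, 1.647]
force: [0.7, 0.5, -0.2]
grip_width: 0.0941
grip_force: 0.0
time_s: 2.87
ee_pos: [0.4365, -0.2263, 0.0134]
eef_rot: [-3.142, -0.0, 1.65]
force: [-0.7, -0.0, 0.6]
grip_width: 0.0307
grip_force: 0.0
```

```bash
python3 -m pendant '[[[0,0,0],0],[[0,0,0],0],[[0,0,0],0],[[0,0,0],0],[[0,0,0],0],[[0,0,0],0]]'; python3 -m pendant '[[[0,0,1.0],0],[[0,0,3.5],0],[[1.5,0,3.5],0.04],[[3,-2.2,0],0.05],[[3,-2.2,0],0.06],[[3,-2.2,0],0.06],[[3,-2.2,0],0.06],[[0.3,0,0],0.05],[[0,0,0],0]]'
python3 - <<'E'
from h import *
snap('wrist','w2'); print(w2px('w2',[.574,-.316,.018]),w2px('w2',ctrl.get_obs()['ee_pos']))
E
```

```text
time_s: 3.37
ee_pos: [0.4365, -0.2263, 0.0134]
eef_rot: [3.142, 0.0, 1.65]
force: [-0.1, 0.1, -0.2]
grip_width: 0.0088
grip_force: 25.0
time_s: 4.12
ee_pos: [0.5751, -0.3148, 0.0929]
eef_rot: [-3.141, -0.001, 1.972]
force: [-1.0, 0.2, -0.8]
grip_width: 0.009
grip_force: 25.0
[255.37015171 199.05523067] [256.08330101 228.88490861]
```

View pics/w2.png

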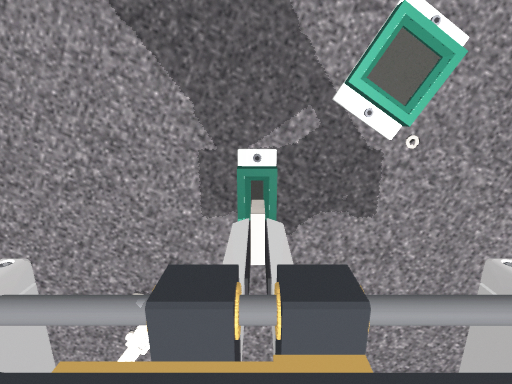

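Run:
```python
from h import *
im=cv2.imread('pics/w2.png')
cv2.imwrite('pics/c3.png',cv2.resize(im[145:225,217:297],(560,560),interpolation=cv2.INTER_CUBIC))
```

```text
(no output)
```

View pics/c3.png

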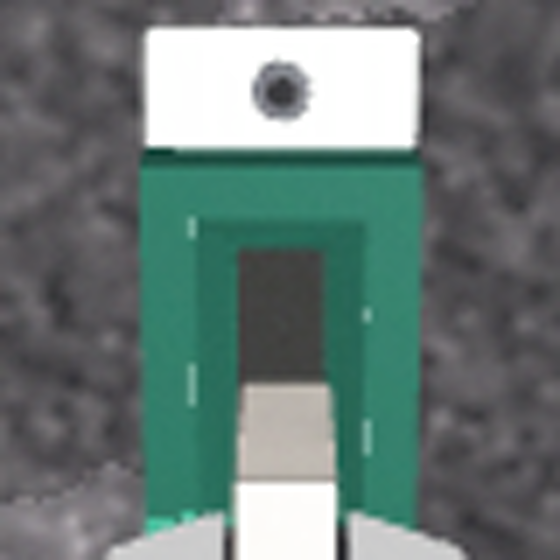

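The floor's far edge is (238–325, 250) in the crop. The held block's end face spans v 383 (bottom) to 480 (top).

Run:
```python
from h import *
s=7;P=lambda u,v,z:px2w('w2',217+(u+.5)/s-.5,145+(v+.5)/s-.5,z)[:2]*1000
a,b=P(238,250,.010),P(325,250,.010); a2,b2=P(237,380,.010),P(325,380,.010)
print('floor',a,b,np.linalg.norm(a-b),'ang',[np.degrees(np.arctan2(*(q-p)[::-1])) for p,q in((a2,a),(b2,b))])
y=ctrl.get_obs()['eef_rot'][2]; d=np.array([np.cos(y),np.sin(y)])
nc=(a+b)/2-19.25*d
r1,r2=P(192,219,.018),P(368,219,.018);nr=(r1+r2)/2-24.25*d
bt=(P(237,480,.1095)+P(335,480,.1095))/2-17.5*d; bb=(P(241,383,.0795)+P(330,383,.0795))/2-17.5*d
print('nest',nc,nr,np.linalg.norm(r1-r2),'block',bt,bb,'yaw',y)
```

```text
floor [ 563.44235561 -302.84956705] [ 574.33058219 -298.23511722] 11.825676528402568 ang [np.float64(112.17513701584996), np.float64(113.27115145914843)]
nest [ 576.35054385 -318.28635761] [ 575.76888136 -317.40677505] 23.096493120103844 block [ 575.18989655 -314.05817456] [ 575.27169517 -314.35463529] yaw 1.9689793496620958
```

```bash
python3 -m pendant '[[[0.08,-0.36,0],0],[[0,0,-2.5],0],[[0,0,-2],0],[[0,0,-0.8],0],[[0,0,-0.5],0],[[0,0,-0.4],0],[[0,0,-0.3],0],[[0,0,-0.3],0],[[0,0,0],0],[[0,0,0],0]]'
```

```text
time_s: 5.0
ee_pos: [0.5754, -0.318, 0.0259]
eef_rot: [3.141, 0.0, 1.97]
force: [-0.3, -0.0, -1.5]
grip_width: 0.0085
grip_force: 25.0
```

```bash
python3 -m pendant '[[[0,0,-0.1],0],[[0,0,-0.1],0],[[0,0,-0.1],0],[[0,0,0],0],[[0,0,0],0]]'
```

```text
time_s: 5.42
ee_pos: [0.5755, -0.3181, 0.0234]
eef_rot: [3.141, 0.001, 1.97]
force: [-2.8, 1.8, 7.5]
grip_width: 0.0085
grip_force: 25.0
```

```bash
python3 -m pendant '[[[0,0,0],0],[[0,0,0],0],[[0,0,0],0],[[0,0,1.5],0],[[0,0,4],0],[[0,0,4.1],0],[[-0.99,2.92,0],-0.0975],[[-0.99,2.92,0],-0.0975],[[-0.99,2.92,0],-0.0975],[[-0.99,2.92,0],-0.0975],[[-0.99,2.92,0],-0.0975],[[-0.99,2.92,0],-0.0975],[[-0.99,2.92,0],-0.0975],[[-0.99,2.92,0],-0.0975],[[0,0,0],0],[[0,0,0],0]]' 0.75
python3 - <<'E'
from h import *
snap('wrist','w3'); c=w2px('w3',[.4964,-.0844,.034]);print(c)
im=cv2.imread('pics/w3.png')
cv2.imwrite('pics/c4.png',np.vstack([cv2.resize(im,None,fx=.6,fy=.6),]))
x,y=int(c[0])-55,int(c[1])-55
print(x,y);cv2.imwrite('pics/c4.png',cv2.resize(im[y:y+110,x:x+110],(550,550),interpolation=cv2.INTER_CUBIC))
E
```

```text
time_s: 6.75
ee_pos: [0.4961, -0.0834, 0.1188]
eef_rot: [3.141, -0.0, 1.192]
force: [0.6, 0.2, -0.6]
grip_width: 0.0701
grip_force: 0.0
[257.3580315  196.63237585]
202 141
```

View pics/c4.png

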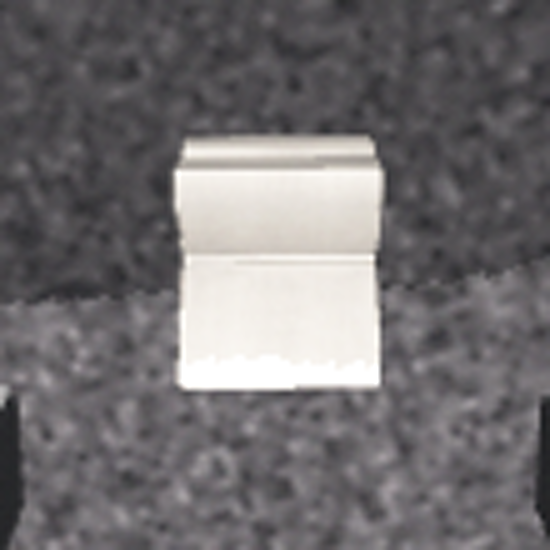

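The V-block is square to the tool with the groove across it, and its top corners are (175,165)–(380,387) in the crop.

Run:
```python
from h import *
quad('w3',[(175,166),(382,168),(380,387),(180,387)],.034,(202,141),5.)
```

```text
c [496.5 -84.3] len [39.4 44.4 39.8 44.8] ang [157.7  68.9 158.3  68.5]
```

```bash
python3 -m pendant '[[[0.04,-0.09,-3],0],[[0,0,-3],0],[[0,0,-2.4],0],[[0,0,-1.5],0],[[0,0,-0.5],0],[[0,0,-0.25],0],[[0,0,0],0],[[0,0,0],0]]'; python3 -m pendant '[[[0,0,0],0],[[0,0,0],0],[[0,0,0],0],[[0,0,0],0],[[0,0,0],0],[[0,0,0],0],[[0,0,0],0],[[0,0,0],0]]' 0.2 45
```

```text
time_s: 7.47
ee_pos: [0.4971, -0.0857, 0.0129]
eef_rot: [3.14, -0.0, 1.19]
force: [-0.0, -0.6, 0.3]
grip_width: 0.0706
grip_force: 0.0
time_s: 8.13
ee_pos: [0.4964, -0.0852, 0.0121]
eef_rot: [-3.141, 0.0, 1.19]
force: [-3.2, 1.6, 6.3]
grip_width: 0.0391
grip_force: 45.0
```

```bash
python3 -m pendant '[[[0,0,1],0],[[0,0,2.5],0],[[0,0,3],0],[[2.5,-1.25,0],0.035],[[2.5,-1.25,0],0.035],[[2.5,-1.25,0],0.035],[[2.5,-1.25,0],0.035],[[2.5,-1.25,0],0.035],[[2.5,-1.28,0],0.035],[[0,0,0],0],[[0,0,0],0]]'
python3 - <<'E'
from h import *
snap('wrist','w4'); c=w2px('w4',[.6465,-.1605,.018]);print(c)
im=cv2.imread('pics/w4.png')
x,y=int(c[0])-70,int(c[1])-70
print(x,y);cv2.imwrite('pics/c5.png',cv2.resize(im[y:y+120,x:x+140],(700,600),interpolation=cv2.INTER_CUBIC))
E
```

```text
time_s: 9.05
ee_pos: [0.6464, -0.1608, 0.076]
eef_rot: [-3.14, -0.0, 1.399]
force: [0.3, 0.0, -5.3]
grip_width: 0.0396
grip_force: 45.0
[256.76912623 203.82151828]
186 133
```

View pics/c5.png

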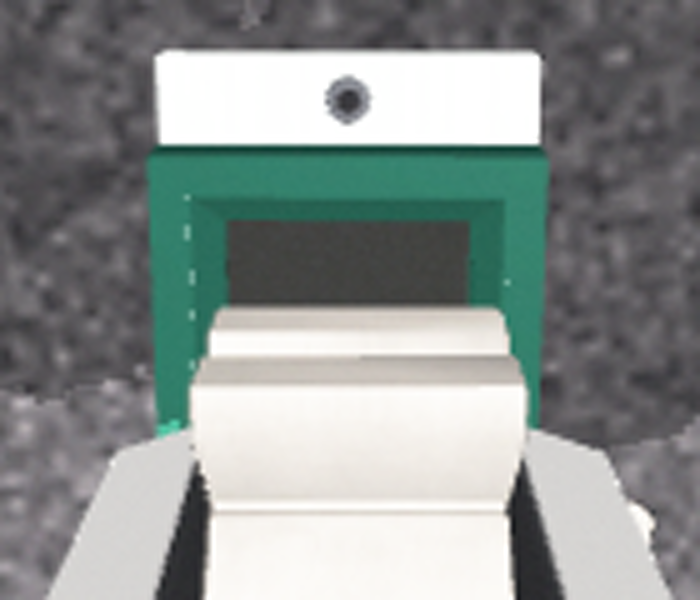

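```bash
python3 - <<'E'
from h import *
s=5;P=lambda u,v,z:px2w('w4',186+(u+.5)/s-.5,133+(v+.5)/s-.5,z)[:2]*1000
y=ctrl.get_obs()['eef_rot'][2]; d=np.array([np.cos(y),np.sin(y)])
def E(u1,u2,v,z,h):
    a,b=P(u1,v,z),P(u2,v,z);print(((a+b)/2-h*d).round(1),np.linalg.norm(a-b).round(1))
E(228,470,220,.010,23.75);E(188,507,198,.018,28.75);E(193,527,384,.098,22);E(218,503,309,.064,22)
E
python3 -m pendant '[[[0,0,0],0]]' | head -2
```

```text
[ 645.1 -161.3] 42.9
[ 645.1 -160.6] 54.5
[ 647.3 -160.3] 39.3
[ 647.3 -160.8] 40.1
time_s: 9.18
ee_pos: [0.6457, -0.1601, 0.0768]
```

```bash
python3 -m pendant '[[[-0.15,-0.06,-1.5],0],[[0,0,-1.5],0],[[0,0,-0.8],0],[[0,0,-0.4],0],[[0,0,-0.3],0],[[0,0,-0.3],0],[[0,0,-0.3],0],[[0,0,0],0],[[0,0,0],0]]';python3 -m pendant '[[[0,0,-0.15],0],[[0,0,-0.15],0],[[0,0,0],0],[[0,0,0],0]]'
```

```text
time_s: 9.93
ee_pos: [0.6451, -0.1612, 0.0262]
eef_rot: [3.141, 0.0, 1.4]
force: [-0.5, -0.1, -4.0]
grip_width: 0.0397
grip_force: 45.0
time_s: 10.27
ee_pos: [0.645, -0.1611, 0.0229]
eef_rot: [-3.141, -0.0, 1.4]
force: [0.5, 0.1, -4.3]
grip_width: 0.0393
grip_force: 45.0
```

```bash
python3 -m pendant '[[[0,0,-0.08],0],[[0,0,-0.07],0],[[0,0,0],0],[[0,0,0],0]]'
```

```text
time_s: 10.6
ee_pos: [0.6451, -0.1612, 0.0222]
eef_rot: [3.141, 0.0, 1.4]
force: [-4.7, 1.7, 5.8]
grip_width: 0.0395
grip_force: 45.0
```

```bash
python3 -m pendant '[[[0,0,0],0],[[0,0,0],0],[[0,0,0],0],[[0,0,1],0],[[0,0,3],0],[[0,0,4],0],[[-1.95,3.02,0.2],0.012],[[-1.95,3.02,0.2],0.012],[[-1.95,3.02,0.2],0.012],[[-1.95,3.02,0.2],0.012],[[-1.95,3.02,0.2],0.012],[[-1.95,3.02,0.2],0.012],[[-1.95,3.02,0.2],0.012],[[-1.95,3.02,0.2],0.012],[[0,0,0],0],[[0,0,0],0]]' 1
python3 - <<'E'
from h import *
snap('wrist','w5'); c=w2px('w5',[.4897,.0815,.018]);print(c)
x,y=c.astype(int)-60
print(rect('w5',(x,y,x+120,y+100),lambda s:(s.min(2)>140)&(s.max(2)-s.min(2)<40),.018))
im=cv2.imread('pics/w5.png');cv2.imwrite('pics/c6.png',im)
E
```

```text
time_s: 11.93
ee_pos: [0.4889, 0.0815, 0.1185]
eef_rot: [3.14, -0.0, 1.498]
force: [-0.9, -0.6, -1.4]
grip_width: 0.0938
grip_force: 0.0
[257.39415518 191.36335946]
[491.2  81.7  58.6  58.5 -49.1]
```

View pics/c6.png

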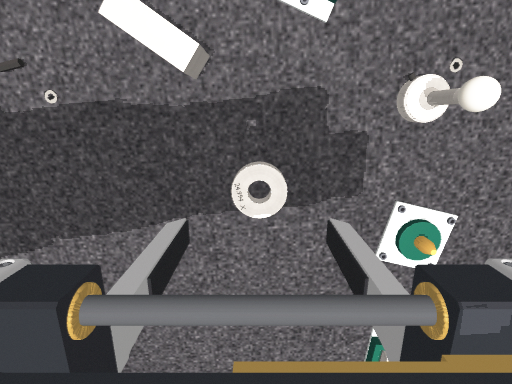

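The ring is at (259,191), measured at (491,82) with 58.6 mm OD. The post is at (419,240), and the sphere foot at (424,98) is clear of the path.

```bash
python3 -m pendant '[[[0.2,0.02,-3],0],[[0,0,-3],0],[[0,0,-2.5],0],[[0,0,-1.8],0],[[0,0,-0.7],0],[[0,0,-0.3],0],[[0,0,0],0],[[0,0,0],0]]'; python3 -m pendant '[[[0,0,0],0],[[0,0,0],0],[[0,0,0],0],[[0,0,0],0],[[0,0,0],0],[[0,0,0],0],[[0,0,0],0],[[0,0,0],0],[[0,0,0],0]]' 0.3 35;  python3 - <<'E'
from h import *
def ell(f,c,r,m,z):
    im=cv2.imread(f'pics/{f}.png');x,y=int(c[0]-r),int(c[1]-r);s=cv2.resize(im[y:y+2*r,x:x+2*r],None,fx=6,fy=6,interpolation=cv2.INTER_CUBIC).astype(int)
    k=m(s).astype(np.uint8);k=cv2.morphologyEx(k,cv2.MORPH_OPEN,np.ones((9,9)))
    cs,_=cv2.findContours(k,cv2.RETR_EXTERNAL,cv2.CHAIN_APPROX_NONE);q=cv2.convexHull(max(cs,key=cv2.contourArea))[:,0]
    w=np.array([px2w(f,x+(a+.5)/6-.5,y+(b+.5)/6-.5,z)[:2] for a,b in q])*1000
    print(cv2.minEnclosingCircle(w.astype(np.float32)),cv2.fitEllipse(w.astype(np.float32)))
g=lambda s:s[:,:,1]-s[:,:,2]>20
ell('w5',(419,238),30,g,.014)
ell('top0',(416*.64,212*.64),18,g,.014)
E
```

```text
time_s: 12.65
ee_pos: [0.4918, 0.0804, 0.0055]
eef_rot: [3.14, -0.0, 1.495]
force: [-0.0, 0.3, -0.4]
grip_width: 0.094
grip_force: 0.0
time_s: 13.4
ee_pos: [0.491, 0.0807, 0.0045]
eef_rot: [-3.142, -0.0, 1.496]
force: [-0.1, 0.1, 2.4]
grip_width: 0.0564
grip_force: 35.0
((660.4924926757812, 12.614155769348145), 26.070636749267578) ((660.7974853515625, 12.665692329406738), (46.93606948852539, 52.41529083251953), 46.60054397583008)
((661.0428466796875, 11.437393188476562), 23.63914680480957) ((661.0673217773438, 11.757792472839355), (45.33983612060547, 46.706947326660156), 69.97252655029297)
```

```bash
python3 -m pendant '[[[0,0,1],0],[[0,0,3],0],[[0,0,3],0],[[2.85,-1.15,0],0],[[2.85,-1.15,0],0],[[2.85,-1.15,0],0],[[2.85,-1.15,0],0],[[2.85,-1.15,0],0],[[2.75,-1.15,0],0],[[0,0,0],0],[[0,0,0],0],[[0,0,0],0]]'
python3 - <<'E'
from h import *
snap('wrist','w6');im=cv2.imread('pics/w6.png');cv2.imwrite('pics/c7.png',cv2.resize(im[130:280,160:360],(800,600),interpolation=cv2.INTER_CUBIC))
E
```

```text
time_s: 14.4
ee_pos: [0.6602, 0.0118, 0.0741]
eef_rot: [-3.14, -0.0, 1.496]
force: [-0.5, -0.0, -3.7]
grip_width: 0.0566
grip_force: 35.0
```

View pics/c7.png

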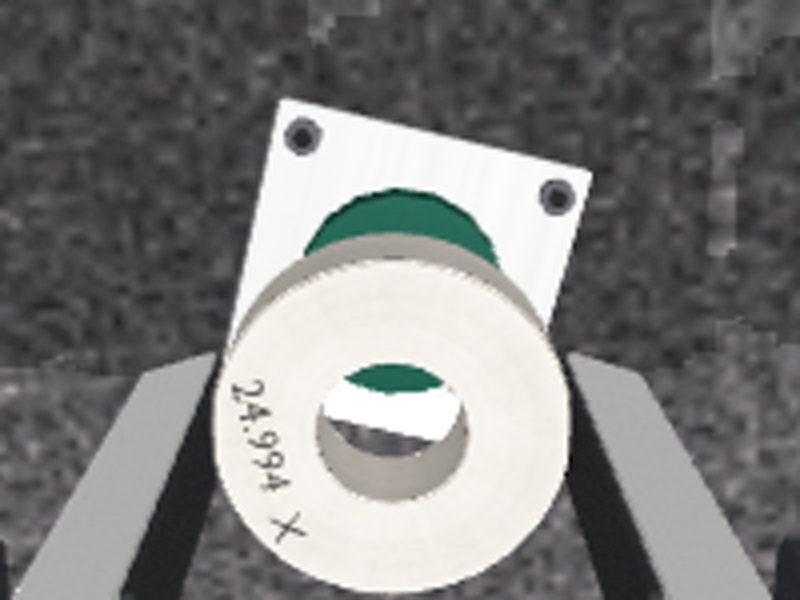

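The ring is held flat, with its top outline spanning (213–571, 256–594) in the crop. The foot's far corners are at (281,98) and (592,172), and the pedestal's top edge is at v=188.

Run:
```python
from h import *
s=4;P=lambda u,v,z:px2w('w6',160+(u+.5)/s-.5,130+(v+.5)/s-.5,z)[:2]*1000
z=.0875
pts=np.array([P(213,425,z),P(571,425,z),P(392,256,z),P(392,594,z)]);print('ring',(pts[0]+pts[1])/2,(pts[2]+pts[3])/2,np.linalg.norm(pts[0]-pts[1]),np.linalg.norm(pts[2]-pts[3]))
a,b=P(281,98,.005),P(592,172,.005);e=b-a;n=np.array([e[1],-e[0]])/np.linalg.norm(e)
print('foot len',np.linalg.norm(e),'c',(a+b)/2+36*n)
pp=[P(u,v,.014) for u,v in((398,188),(306,250),(497,262))]
A=np.array([[2*q[0],2*q[1],1] for q in pp]);r=np.linalg.solve(A,[q@q for q in pp]);print('ped',r[:2],np.sqrt(r[2]+r[:2]@r[:2]))
```

```text
ring [661.1456725   13.68285898] [661.05617911  12.43131359] 56.99600929948469 58.441930927184416
foot len 71.10917690553339 c [662.71583155  10.94076395]
ped [662.83076075  13.82883318] 22.15422763157087
```

```bash
python3 -m pendant '[[[0.1,-0.05,-1.5],0],[[0,0,-1],0],[[0,0,-0.8],0],[[0,0,-0.7],0],[[0,0,-0.5],0],[[0,0,-0.4],0],[[0,0,-0.3],0],[[0,0,0],0],[[0,0,0],0]]';python3 -m pendant '[[[0,0,-0.15],0],[[0,0,-0.15],0],[[0,0,-0.05],0],[[0,0,0],0],[[0,0,0],0]]'
```

```text
time_s: 15.2
ee_pos: [0.6621, 0.0112, 0.0226]
eef_rot: [3.141, -0.0, 1.496]
force: [-0.1, -0.3, -3.9]
grip_width: 0.0565
grip_force: 35.0
time_s: 15.62
ee_pos: [0.662, 0.0112, 0.019]
eef_rot: [3.142, 0.0, 1.496]
force: [-0.0, -1.0, -2.5]
grip_width: 0.0569
grip_force: 35.0
```

```bash
python3 -m pendant '[[[0,0,-0.06],0],[[0,0,-0.04],0],[[0,0,0],0],[[0,0,0],0]]'
```

```text
time_s: 15.95
ee_pos: [0.6621, 0.0112, 0.0186]
eef_rot: [3.141, -0.0, 1.496]
force: [-3.5, -0.7, 5.8]
grip_width: 0.0565
grip_force: 35.0
```

```bash
python3 -m pendant '[[[0,0,0],0],[[0,0,0],0],[[0,0,0],0],[[0,0,1],0],[[0,0,3],0],[[0,0,4],0],[[0,0,4.1],0],[[-2.77,2.41,0],0.108],[[-2.77,2.41,0],0.108],[[-2.77,2.41,0],0.108],[[-2.77,2.41,0],0.108],[[-2.77,2.41,0],0.108],[[-2.77,2.41,0],0.108],[[-2.77,2.41,0],0.108],[[-2.77,2.41,0],0.108],[[-2.77,2.41,0],0.108],[[0,0,0],0],[[0,0,0],0]]' 0.85
python3 - <<'E'
from h import *
snap('wrist','w7');im=cv2.imread('pics/w7.png');cv2.imwrite('pics/c8.png',cv2.resize(im[130:280,160:360],(800,600),interpolation=cv2.INTER_CUBIC))
E
```

```text
time_s: 17.45
ee_pos: [0.4121, 0.229, 0.1399]
eef_rot: [3.14, 0.001, 2.47]
force: [1.0, 0.3, 0.7]
grip_width: 0.08
grip_force: 0.0
```

View pics/c8.png

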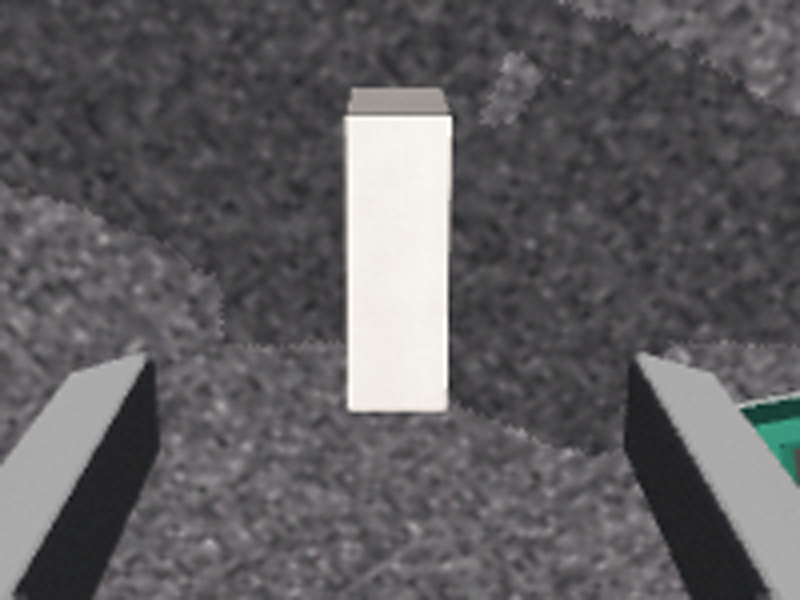

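The setup block is square between the fingers, with top corners (345,115), (452,115), (448,411) and (348,411) in the crop.

Run:
```python
from h import *
quad('w7',[(345,115),(452,115),(448,411),(348,411)],.051,(160,130),4.)
```

```text
c [415.7 228.9] len [25.5 76.2 25.6 76.2] ang [ 51.5 141.6  51.5 141.5]
```

```bash
python3 -m pendant '[[[0.3,0,-3],0],[[0,0,-3],0],[[0,0,-3],0],[[0,0,-2],0],[[0,0,-1],0],[[0,0,-0.5],0],[[0,0,0],0],[[0,0,0],0]]' 0.7; python3 -m pendant '[[[0,0,0],0],[[0,0,0],0],[[0,0,0],0],[[0,0,0],0],[[0,0,0],0],[[0,0,0],0],[[0,0,0],0],[[0,0,0],0],[[0,0,0],0],[[0,0,0],0]]' 0.1 50
```

```text
time_s: 18.17
ee_pos: [0.4166, 0.2281, 0.0149]
eef_rot: [3.14, 0.001, 2.467]
force: [-0.5, 0.9, -0.3]
grip_width: 0.0659
grip_force: 0.0
time_s: 19.0
ee_pos: [0.4158, 0.2281, 0.014]
eef_rot: [3.141, 0.0, 2.468]
force: [0.3, 1.1, 0.9]
grip_width: 0.0255
grip_force: 50.0
```

```bash
python3 -m pendant '[[[0,0,1],0],[[0,0,3],0],[[0,0,3],0],[[1.41,0.74,0],-0.124],[[1.41,0.74,0],-0.124],[[1.41,0.74,0],-0.124],[[1.41,0.74,0],-0.124],[[1.41,0.74,0],-0.124],[[1.41,0.74,0],-0.124],[[1.41,0.74,0],-0.124],[[1.41,0.74,0],-0.124],[[1.41,0.74,0],-0.124],[[1.41,0.74,0],-0.124],[[1.41,0.74,0],-0.124],[[0,0,0],0],[[0,0,0],0],[[0,0,0],0]]'
python3 - <<'E'
from h import *
snap('wrist','w8');im=cv2.imread('pics/w8.png');cv2.imwrite('pics/c9.png',cv2.resize(im[120:270,160:360],(800,600),interpolation=cv2.INTER_CUBIC))
E
```

```text
time_s: 20.42
ee_pos: [0.5699, 0.3091, 0.0835]
eef_rot: [-3.14, 0.001, 1.106]
force: [0.6, 0.7, -5.5]
grip_width: 0.025
grip_force: 50.0
```

View pics/c9.png

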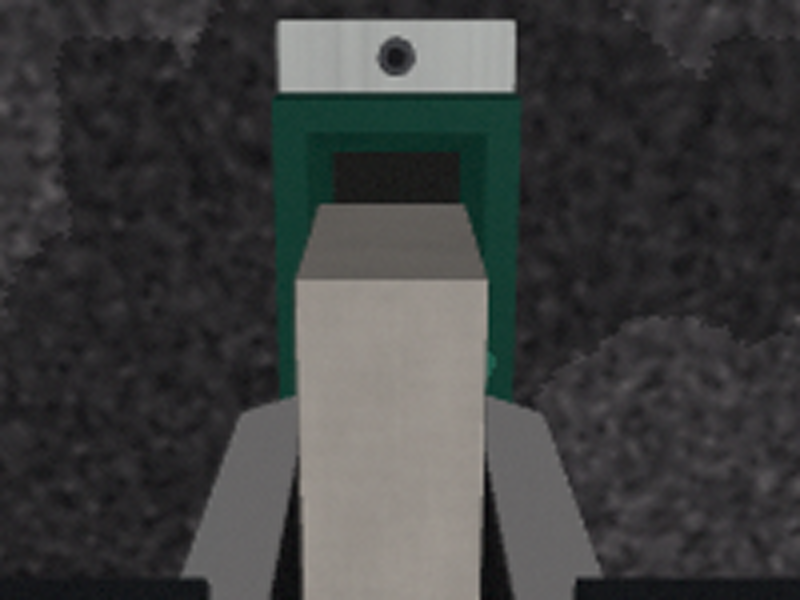

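The nest floor's far edge is (333–460, 152). The held block's end face spans v 204 (bottom) to 280 (top) and is parallel to the nest.

Run:
```python
from h import *
s=4;P=lambda u,v,z:px2w('w8',160+(u+.5)/s-.5,120+(v+.5)/s-.5,z)[:2]*1000
y=ctrl.get_obs()['eef_rot'][2]; d=np.array([np.cos(y),np.sin(y)])
def E(u1,u2,v,z,h):
    a,b=P(u1,v,z),P(u2,v,z);print(((a+b)/2-h*d).round(1),np.linalg.norm(a-b).round(1))
E(333,460,152,.010,40);E(306,489,133,.018,45);E(318,465,204,.0695,38);E(296,488,280,.1205,38)
a=[P(273,97,.018),P(280,395,.018),P(520,97,.018),P(513,400,.018)]
for i in(0,2):print(np.degrees(np.arctan2(*(a[i]-a[i+1])[::-1])))
print(np.degrees(y),ctrl.get_obs()['ee_pos'])
```

```text
[571.1 307.4] 28.5
[571.4 307.6] 39.6
[571.  309.6] 25.5
[571.2 309.7] 25.0
63.132632903475226
63.77413717475296
63.36475149047589 [0.56999742 0.30909465 0.08369699]
```

```bash
python3 -m pendant '[[[0.02,-0.22,-1.5],0],[[0,0,-1.8],0],[[0,0,-1.0],0],[[0,0,-0.5],0],[[0,0,-0.3],0],[[0,0,-0.3],0],[[0,0,-0.2],0],[[0,0,0],0],[[0,0,0],0]]';python3 -m pendant '[[[0,0,-0.12],0],[[0,0,-0.12],0],[[0,0,-0.08],0],[[0,0,0],0],[[0,0,0],0]]'
```

```text
time_s: 21.22
ee_pos: [0.5712, 0.3074, 0.0284]
eef_rot: [3.141, -0.0, 1.104]
force: [0.3, -0.0, -6.5]
grip_width: 0.0253
grip_force: 50.0
time_s: 21.63
ee_pos: [0.571, 0.3072, 0.0247]
eef_rot: [-3.142, 0.0, 1.104]
force: [-0.2, 0.6, -6.2]
grip_width: 0.0251
grip_force: 50.0
```

```bash
python3 -m pendant '[[[0,0,-0.06],0],[[0,0,-0.05],0],[[0,0,0],0],[[0,0,0],0]]'
```

```text
time_s: 21.97
ee_pos: [0.5711, 0.3073, 0.0241]
eef_rot: [3.141, -0.0, 1.104]
force: [-2.7, -0.7, 0.4]
grip_width: 0.025
grip_force: 50.0
```

```bash
python3 -m pendant '[[[0,0,0],0],[[0,0,0],0],[[0,0,0],0],[[0,0,1],0],[[0,0,3],0],[[0,0,4],0],[[0,0,4],0],[[0,0,3],0],[[-2.5,-2.5,0],0],[[-2.5,-2.5,0],0],[[-2.5,-2.5,0],0],[[-2.5,-2.5,0],0],[[-2.5,-2.5,0],0],[[-2.5,-2.5,0],0],[[-2.5,-2.5,0],0],[[0,0,0],0],[[0,0,0],0]]' 0.8
python3 - <<'E'
from h import *
snap('scene','s9');snap('top','t9')
a=cv2.imread('pics/s9.png')[130:280,120:360];b=cv2.imread('pics/t9.png')[105:195,130:400]
cv2.imwrite('pics/c10.png',np.vstack([cv2.resize(a,(540,337),interpolation=cv2.INTER_CUBIC),cv2.resize(b,(540,180),interpolation=cv2.INTER_CUBIC)]))
E
```

```text
time_s: 23.38
ee_pos: [0.3959, 0.1318, 0.175]
eef_rot: [3.14, -0.002, 1.102]
force: [-0.3, 0.2, 0.4]
grip_width: 0.0753
grip_force: 0.0
```

View pics/c10.png

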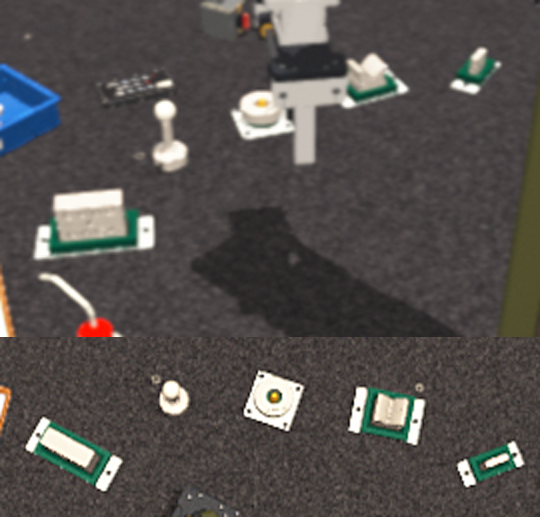

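All four parts sit in their nests (ring with spigot showing at (262,103), V-block (371,75), gauge block (479,60), setup block (90,215)), and the sphere and bottle are in place.

```bash
python3 -c "
from station import ctrl
print(ctrl.hand_in())"
```

```text
the job is handed in; nothing more can be done
None
```

All four accessories are back in their nests and the job is handed in at about 23.5 s of robot time; the final pictures show each part seated and the sphere and bottle in place, but the hand-in returned no verdict.

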